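# Re-lay the two missing tiles of the soldering deck

### The job

Two tiles are missing from the soldering deck: one leans on the sloping plywood rest, the other lies on the bench with a spare that fits nowhere. Fit the two right tiles into their gaps, turning each until its tabs and notches interlock and it drops flush with its neighbours, gently and without forcing it, rib upwards, and let go of them. Leave the spare tile and everything else on the bench where it is.

Things in the scene. Friction and masses are not known exactly. Their poses are not given: they have to be found in the camera images.
- tile_a_mid (a point): Tile for gap A, at first on the sloping rest, rib level: T-shaped tabs on its +x and +y (uphill) sides, notches in -x and -y. Terracotta, 57.5 mm square body 12 mm thick; tabs stand out 12 mm; about 0.1 kg. On top, centred, a rib to hold it by: 34 mm along x, 14 wide, 22 high. Point: centre of the body, 17 mm above its underside, 17 below the rib's top; z out of the ribbed face.
- tile_b_mid (a point): Tile for gap B, at first flat on the bench: T-shaped tab on its +x side, notch in -y, other sides plain. Terracotta, 57.5 mm square body 12 mm thick; tabs stand out 12 mm; about 0.1 kg. On top, centred, a rib to hold it by: 34 mm along x, 14 wide, 22 high. Point: centre of the body, 17 mm above its underside, 17 below the rib's top; z out of the ribbed face.
- tile_c_mid (a point): Spare tile on the bench, leave alone: tabs on its +y and -y sides, no notch; fits neither gap. Terracotta, 57.5 mm square body 12 mm thick; tabs stand out 12 mm; about 0.1 kg. On top, centred, a rib to hold it by: 34 mm along x, 14 wide, 22 high. Point: centre of the body, 17 mm above its underside, 17 below the rib's top; z out of the ribbed face.
- gap_a (a point): Gap in the middle of the deck. Point on the gap's floor (4 mm above the bench, 12 mm below the tiles' tops around it), where the centre of tile A's underside belongs; axes along the tray's sides, z up. Tile A is home with its axes parallel to these, the same way round, and its point 17 mm above this one. Play about 2 mm on every side.
- gap_b (a point): Gap at the deck's -x, +y corner. Point on the gap's floor (4 mm above the bench, 12 mm below the tiles' tops around it), where the centre of tile B's underside belongs; same axes as gap A. Tile B is home with its axes parallel to these, the same way round, and its point 17 mm above this one. Play about 2 mm on every side.
- rest: Fixed plywood rest. Its board (110 mm along the slope, 140 wide) slopes 30 degrees, facing up and to this frame's -x, roughly to the robot; at its low edge a lip 8 mm high holds the tile. Origin on the bench under the middle, z up, y across the slope. The tile's point is about 60 mm above the bench.
- torch: Black hand torch standing upright, 38 mm across, 145 mm high, origin under its middle; leave alone.
- tub: Clear plastic tub, 96 mm across, 60 mm high, origin under its middle; leave alone.
- pliers: Pliers with black handles lying flat, 14 mm high, about 140 mm long, origin under the pivot; leave alone.
- mallet: Wooden mallet lying on the bench, 240 mm long along its x, leave alone.
- bezel: Small brass ring blank, 28 mm across, 10 mm high, on the bench among the tiles, origin under its middle; leave alone.
- tray: The deck: a fixed steel tray, 194 mm square, with 3 by 3 interlocking terracotta tiles of 60 mm pitch, two missing; rim and tile tops 16 mm above the bench. Origin on the bench under its centre (under gap A), axes as the gaps'.
Mind the look-alikes: they are no part of the job. Leave any purple or turquoise look-alike of the part that bears tile_a_mid alone.

How it is judged:
By the outcome, as a careful person would: the job done as asked, in the order asked, and still so for the second after the job is handed in, with the robot touching nothing.
It also fails if it takes over 58 s, if anything falls off the work surface, if the arm or the gripper's body presses on something with over 40 N, if the wrist force passes 120 N, or if a joint passes its speed limit or range.

### The arm

A 7-joint arm with a two-finger parallel gripper is mounted at the origin on the work surface. World frame = base frame: x ahead of the robot, y to its left, z up, the work surface at z = 0. Lengths are in mm, angles in rad, forces in N, time in s.
With the tool pointing down it reaches from about 425 to 800 mm from the base axis. Payload 8.3 kg.
Tool frame: the origin (TCP) lies midway between the tips of the shut fingers; the grasp point (between the pads) lies 19 mm behind it (env.grip_point_offset is the distance from the TCP to the grasp point, in mm); z points along the fingers, y is the line along which they close (so a half turn about z gives the same grasp; the last joint's range is limited). The gripper opens to 85 mm and grips with 20 to 120 N. Pads are 22 mm wide; open, the fingers measure 114 mm over their backs; the gripper's body (76 mm by 85 mm) begins 54 mm behind the grasp point. The pads swing forward as they close: fully open they stand 13 mm farther back than shut.
Start: joints at [1.109, 0.383, 0.016, 1.37, -0.006, 1.388, -0.046], TCP at [242.73, -575.921, 231.279] pointing down, gripper open.
Joint ranges: [-2.95, 2.95], [-0.25, 2.06], [-1.52, 1.56], [0.18, 2.33], [-1.44, 4.58], [0.02, 2.06], [-3.01, 3.01]. Speed limits (rad/s): [2.39, 2.39, 3.01, 3.01, 3.14, 3.14, 3.14].

### API

Orientations are given as a unit quaternion [w, x, y, z].
In Python, from workcell import env gives the robot as it stands.
- The arm moves only by the tool apply_moves, never from a script. Its argument "motion" is text: rows parted by semicolons, each of 5 numbers parted by spaces: the shift along the tool's x, y, z as a fraction of full scale, then the turn about the tool's z as a fraction of full scale, then the opening, from 0 (shut) to 1 (fully open). A call has 1 to 8 rows; each row is the pose to reach, as a shift and turn from the pose commanded when the call began, along the tool's axes at that moment; what a row does not reach only later rows make up. Full scale, the value 1, is 200 mm for a shift and 90 degrees for a turn. A row lasts 1/10 s, in which the tool goes at most 50 mm and 8.59 degrees, less where a joint would pass 70% of its speed; a pose out of reach is approached as far as the arm can. A call with a number of a shift or a turn outside -1 to 1 is refused whole. A call with a gripper value outside its range is refused whole. The fingers move at their own pace and stop on an object; "newtons" is the grip in N (left out, the last holds). Time passes only in rows, so rows that repeat a pose let the fingers close. It gives the time, the measured TCP pose, the force, the opening and the grip force at its end, in the units of the state.
- env.sense(): the state, without advancing time (a new reading comes with each control period).
- env.capture(name): name is "scene" or "top"; returns a dict with "pixels" (400x640x3 uint8, red, green, blue), "camera_matrix" (3x3 intrinsics, pixels), "camera_from_world" (4x4, takes a point from world to camera coordinates). Camera axes: x right, y down, z forward; pixel columns grow to the right and rows downward; lengths in mm; the calibration is good to about 2 mm. A picture is of the moment at which its call begins. There is no depth.
- env.hand_in(): hands the job in; it is judged then, once.
The state is a dict: "t": time; "joint_positions": joint angles; "joint_velocities": joint speeds; "joint_torque": joint torques, N m; "eef_pos": TCP position; "tcp_rot": TCP orientation; "wrist_force": force on the tool from outside, world axes, zero at the start; "wrist_torque": the same for the moment, N m; "finger_gap": finger opening in mm; "grip_force": force on a finger pad.
Only numpy, scipy, OpenCV 4.12 (cv2) and the standard library are available. Lean on these libraries where they do the work, as an engineer would, in place of code of your own. Each camera call takes 0.05 s, during which the arm holds its last target. There are 200 camera calls.

## Working session

There is one attempt and no reset: what is moved stays moved. The work goes in short steps, Python scripts to look and compute and a tool call to move; the robot and the scene stay as the last step left them, time stands still between calls to the robot, and variables do not carry over. Pictures are saved under pics/ and viewed, at most 10 in all, crops included, and the job is handed in when it is done.

Besides the shell and the picture viewer there is one more tool, called after "Request:" by a JSON object that holds its "api" and its "payload". apply_moves: Moves the arm, as the interface text tells. Shift numbers are shares of 200 mm and turn numbers shares of 90 degrees, none past 1 either way. Its arguments: {"type":"object","properties":{"motion":{"type":"string"},"newtons":{"type":"number"}},"required":["motion"]}

```bash
mkdir -p pics
cat > h.py <<'E'
import numpy as np, cv2
from workcell import env
def cap(n):
    c=env.capture(n); return c['pixels'],np.array(c['camera_matrix']),np.array(c['camera_from_world'])
def ray(K,T,uv):
    d=T[:3,:3].T@np.linalg.inv(K)@np.array([uv[0],uv[1],1.]); o=-T[:3,:3].T@T[:3,3]; return o,d
def onz(K,T,uv,z):
    o,d=ray(K,T,uv); return o+d*(z-o[2])/d[2]
def proj(K,T,p):
    q=K@(T[:3,:3]@np.array(p,float)+T[:3,3]); return q[:2]/q[2]
E
python3 - <<'E'
from h import *
for n in('scene','top'):
    p,K,T=cap(n); cv2.imwrite(f'pics/{n}0.png',p[:,:,::-1]); print(n,-T[:3,:3].T@T[:3,3],K[0,0]); np.savez(f'{n}0.npz',p=p,K=K,T=T)
s=env.sense(); print(s['t'],s['eef_pos'],s['tcp_rot'],s['finger_gap'])
E
```

```text
scene [811.02897642 401.05996854 885.6245144 ] 388.8992492181752
top [ 357.75090929  -14.84519445 1230.68874223] 406.5775981680354
0.1 [ 242.55828533 -575.50244435  230.36621754] [-8.75677857e-04  9.80175064e-01  1.98131365e-01 -1.97535347e-04] 85.4328382773368
```

View pics/scene0.png

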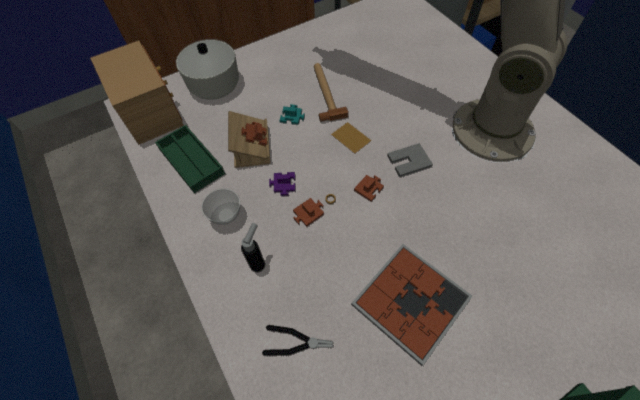

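View pics/top0.png

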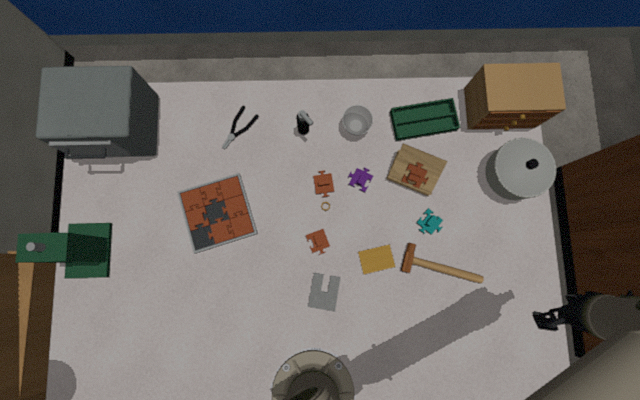

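The scene image shows three terracotta loose tiles, on the rest at (255,132) and on the bench at (309,211) and (369,187), plus a turquoise one at (292,114), a purple one at (283,183), and the tray at (412,302). In the top view these are: rest tile (416,173), bench tiles (323,183) and (318,241), purple (360,179), turquoise (430,221), tray (217,212).

Candidates for tile B are (323,183) and (318,241). I'll use an enlarged crop to tell them apart by their tabs.

Run:
```python
from h import *
p=np.load('top0.npz')['p'][:,:,::-1]
r=lambda x,y,w,h,s: cv2.resize(p[y:y+h,x:x+w],None,fx=s,fy=s,interpolation=cv2.INTER_CUBIC)
a=np.hstack([r(170,165,100,100,3),r(290,160,75,100,3),r(385,140,80,100,3)])
cv2.imwrite('pics/crop1.png',np.clip(a.astype(float)*1.4,0,255).astype(np.uint8)); print(a.shape)
```

```text
(300, 765, 3)
```

View pics/crop1.png

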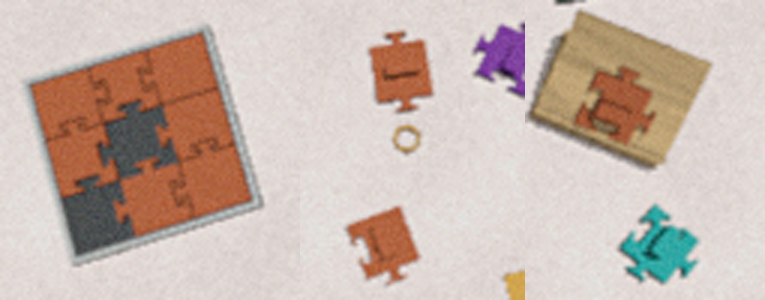

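Tile B is the lower bench tile at (318,241). It has one tab pointing image-down and a notch to the left, so a tab on +x and a notch in -y, with the rib along x. The upper one at (323,183) has two opposite tabs and no notch, so it is the spare. Tile A is the terracotta tile on the rest at (416,173), with tabs uphill and right. In the tray, gap A is the dark centre and gap B is the dark lower-left corner.

```bash
cat >> h.py <<'E'
S=4
def mask(p,kind='terra'):
    q=cv2.resize(p,None,fx=S,fy=S,interpolation=cv2.INTER_CUBIC); h=cv2.cvtColor(q,cv2.COLOR_RGB2HSV).astype(int)
    if kind=='terra': m=((h[...,0]<13)|(h[...,0]>172))&(h[...,1]>115)&(h[...,2]>40)
    return m.astype(np.uint8)*255
def blob(m,uv,mm_px,disc=16):
    n,l,st,c=cv2.connectedComponentsWithStats(m)
    d=np.linalg.norm(c-np.array(uv)*S,axis=1)+1e6*(st[:,4]<1500); b=(l==np.argmin(d)).astype(np.uint8)
    b=cv2.morphologyEx(b,cv2.MORPH_CLOSE,np.ones((7,7)))
    k=int(disc/mm_px*S); e=cv2.getStructuringElement(cv2.MORPH_ELLIPSE,(k,k))
    o=cv2.morphologyEx(b,cv2.MORPH_OPEN,e)
    ct=max(cv2.findContours(o,0,cv2.CHAIN_APPROX_NONE)[0],key=cv2.contourArea)
    return cv2.convexHull(ct)[:,0]/S+(0.5/S-.5)
def worldrect(K,T,hull,z):
    w=np.array([onz(K,T,u,z)[:2] for u in hull],np.float32); return cv2.minAreaRect(w)
E
python3 - <<'E'
from h import *
for n,B,Cc,A,Tr in (('top',(318,241),(323,183),(416,173),(217,212)),('scene',(369,187),(309,211),(255,132),(412,302))):
    d=np.load(n+'0.npz'); p,K,T=d['p'],d['K'],d['T']; m=mask(p)
    for nm,uv,z in(('B',B,12),('C',Cc,12),('A',A,55.7)):
        h=blob(m,uv,2.9); print(n,nm,[np.round(v,1) for v in worldrect(K,T,h,z)], 'min/max',h.min(0).round(),h.max(0).round())
    # tray: terracotta 3x3 group outline, disc small
    n_,l,st,c=cv2.connectedComponentsWithStats(cv2.morphologyEx(m,cv2.MORPH_CLOSE,np.ones((15,15))))
    i=1+np.argmax(st[1:,4]); ct=np.argwhere(l==i)[:,::-1].astype(np.int32)
    h=cv2.convexHull(ct)[:,0]/S+(.5/S-.5)
    w=np.array([onz(K,T,u,16)[:2] for u in h],np.float32)
    print(n,'tray',cv2.minAreaRect(w))
E
```

```text
top B [array([428.4, -29.1]), array([57.1, 45.8]), np.float64(20.5)] min/max [309. 230.] [328. 250.]
top C [array([600.6, -48. ]), array([59.2, 54.6]), np.float64(6.5)] min/max [314. 174.] [333. 193.]
top A [array([ 609.3, -325.3]), array([54.5, 68.5]), np.float64(86.4)] min/max [408. 164.] [426. 187.]
top tray ((494.24005126953125, -890.128662109375), (242.33018493652344, 514.1864013671875), 81.0142822265625)
scene B [array([428.2, -25.5]), array([70.6, 56.9]), np.float64(19.4)] min/max [355. 176.] [382. 199.]
scene C [array([605.8, -46.1]), array([70.5, 59.1]), np.float64(6.8)] min/max [294. 199.] [322. 224.]
scene A [array([ 618.9, -319.3]), array([87.4, 68.5]), np.float64(65.7)] min/max [241. 122.] [267. 145.]
scene tray ((578.0501098632812, -867.9219360351562), (430.37615966796875, 813.046142578125), 56.8056755065918)
```

```bash
cat >> h.py <<'E'
def planerect(K,T,hull,c,ax,ay):
    """rect in plane through c with axes ax, ay; returns centre(world), size, angle"""
    n=np.cross(ax,ay); w=[]
    for u in hull:
        o,d=ray(K,T,u); q=o+d*(n@(c-o))/(n@d)-c; w.append([q@ax,q@ay])
    (cx,cy),s,a=cv2.minAreaRect(np.array(w,np.float32)); return c+cx*ax+cy*ay,np.round(s,1),round(a,1)
E
python3 - <<'E'
from h import *
vis=[]
for n,B,A,Tr,bb in (('top',(318,241),(416,173),(217,212),(170,165,270,262)),('scene',(369,187),(255,132),(412,302),(340,235,480,375))):
    d=np.load(n+'0.npz'); p,K,T=d['p'],d['K'],d['T']; m=mask(p)
    v=cv2.resize(p,None,fx=S,fy=S)[:,:,::-1].copy()
    for disc in(8,11):
        h=blob(m,B,2.9,disc); print(n,'B',disc,[np.round(q,1) for q in worldrect(K,T,h,12)])
        cv2.polylines(v,[np.int32(h*S+1.5)],True,(0,255,0))
        h=blob(m,A,2.9,disc); cv2.polylines(v,[np.int32(h*S+1.5)],True,(0,255,0))
        for psi in(-21.6,):
            r=np.radians(psi); ay=np.array([np.cos(r)*np.cos(np.pi/6),np.sin(r)*np.cos(np.pi/6),.5]); ax=np.array([np.sin(r),-np.cos(r),0])
            print(n,'A',disc,planerect(K,T,h,np.array([610,-325,55.7]),ax,ay))
    mm=np.zeros_like(m); x0,y0,x1,y1=[q*S for q in bb]; mm[y0:y1,x0:x1]=m[y0:y1,x0:x1]
    mm=cv2.morphologyEx(mm,cv2.MORPH_OPEN,np.ones((9,9)))
    h=cv2.convexHull(np.argwhere(mm>0)[:,::-1].astype(np.int32))[:,0]/S+(.5/S-.5)
    print(n,'tray',worldrect(K,T,h,16)); cv2.polylines(v,[np.int32(h*S+1.5)],True,(0,255,0))
    f=lambda c,w:v[int((c[1]-w)*S):int((c[1]+w)*S),int((c[0]-w)*S):int((c[0]+w)*S)]
    vis.append(np.hstack([f(B,22),f(A,22),cv2.resize(f(Tr,70 if n=='scene' else 48),(176,176))]))
cv2.imwrite('pics/vis1.png',np.vstack(vis))
E
```

```text
top B 8 [array([425.3, -25.1]), array([59.7, 54.8]), np.float64(19.5)]
top A 8 (array([ 611.79154463, -323.36008385,   56.31317062]), array([71.3, 70.8]), 87.1)
top B 11 [array([426.3, -25.1]), array([58.3, 54.4]), np.float64(20.2)]
top A 11 (array([ 611.86953937, -323.64172181,   56.41489716]), array([71.2, 70.1]), 88.4)
top tray ((520.5134887695312, 275.2938537597656), (177.31903076171875, 177.799072265625), 16.25727081298828)
scene B 8 [array([427.9, -25.3]), array([71.1, 57.5]), np.float64(19.5)]
scene A 8 (array([ 616.90377815, -322.06992796,   58.78324623]), array([73.3, 81.1]), 87.5)
scene B 11 [array([427.9, -25.4]), array([71.1, 57.4]), np.float64(19.4)]
scene A 11 (array([ 616.88840092, -322.06132876,   58.77316399]), array([73.2, 80.7]), 87.5)
scene tray ((524.2110595703125, 274.8891296386719), (178.2032012939453, 178.03564453125), 16.199443817138672)
```

View pics/vis1.png

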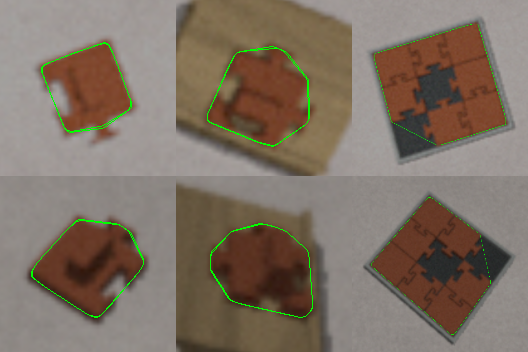

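The outlines follow the tray well: centre about (522,275), yaw 16.2°. They clip the tile tabs and notches unevenly. I'll overlay the estimated body and rib corners once, to check before reaching.

```bash
cat >> h.py <<'E'
def Rz(a): c,s=np.cos(np.radians(a)),np.sin(np.radians(a)); return np.array([[c,-s,0],[s,c,0],[0,0,1]])
def Rx(a): c,s=np.cos(np.radians(a)),np.sin(np.radians(a)); return np.array([[1,0,0],[0,c,-s],[0,s,c]])
def draw(v,K,T,R,c,s):   # c: centre of body top
    for pts in ([(28.75*a,28.75*b,0) for a,b in((1,1),(1,-1),(-1,-1),(-1,1))],[(17*a,7*b,22) for a,b in((1,1),(1,-1),(-1,-1),(-1,1))],[(0,0,0),(40.75,0,0)]):
        q=[((proj(K,T,R@np.array(t)+c)+.5)*s-.5) for t in pts]; cv2.polylines(v,[np.int32(np.round(q))],True,(0,255,0))
E
cat > ov.py <<'E'
from h import *
def run(A,psi,B,yb,name):
    vis=[];s=8
    for n,Bp,Ap in (('top',(318,241),(416,173)),('scene',(369,187),(255,132))):
        d=np.load(n+'0.npz'); p,K,T=d['p'],d['K'],d['T']
        v=cv2.resize(p,None,fx=s,fy=s,interpolation=cv2.INTER_CUBIC)[:,:,::-1].copy()
        v=np.clip(v*1.5,0,255).astype(np.uint8)
        draw(v,K,T,Rz(yb),np.array([*B,12.]),s)
        draw(v,K,T,Rz(psi-90)@Rx(30),np.array([*A,]),s)
        f=lambda c,w:v[int((c[1]-w)*s):int((c[1]+w)*s),int((c[0]-w)*s):int((c[0]+w)*s)]
        vis.append(np.hstack([f(Bp,18),f(Ap,18)]))
    cv2.imwrite(name,np.vstack(vis))
E
python3 -c "
from ov import *
run((608.7,-315.3,55.7),-22,(426,-24),-160,'pics/ov1.png')"
```

```text
(no output)
```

View pics/ov1.png

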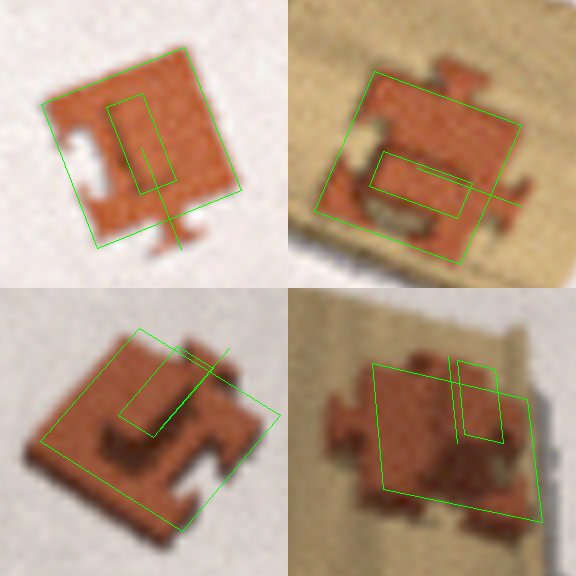

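The top-view overlay fits B to about 1–2 mm. A is plausible, and the scene view suggests about 2 mm more +x, so I'll use the average of the two. I'll grip A's rib by its vertical end faces, then move over it at a safe height.

```bash
cat > go.py <<'E'
import sys; from h import *
# usage: x y z yaw_of_tool_y(deg)  -> fractions
from scipy.spatial.transform import Rotation as Rn
def go(x,y,z,yaw):
    s=env.sense(); q=s['tcp_rot']; R=Rn.from_quat([q[1],q[2],q[3],q[0]]).as_matrix()
    d=R.T@(np.array([x,y,z])-s['eef_pos']); yy=np.degrees(np.arctan2(R[1,1],R[0,1]))
    dy=(yaw-yy+180)%360-180; print('t',round(s['t'],2),'yawY',round(yy,2),'shift frac',np.round(d/200,4),'turn frac',round(-dy/90,4),'(',round(-dy,1),'deg)','gap',round(s['finger_gap'],1),'F',np.round(s['wrist_force'],1),'pos',np.round(s['eef_pos'],1))
if __name__=='__main__': go(*map(float,sys.argv[1:]))
E
python3 go.py 604 -314.4 200 -112
```

```text
t 0.1 yawY -67.14 shift frac [ 2.1724 -0.5008  0.1526] turn frac 0.4984 ( 44.9 deg) gap 85.4 F [ 0.1 -0.2 -0.4] pos [ 242.6 -575.5  230.4]
```

Request:
{"api": "apply_moves", "payload": {"motion": "0.25 0 0 0.095 0.7;0.5 -0.01 0 0.19 0.7;0.75 -0.02 0 0.285 0.7;1 -0.03 0 0.38 0.7;1 -0.03 0 0.5 0.7;1 -0.03 0 0.5 0.7", "newtons": 25}}

```text
t: 0.7
eef_pos: [427.8, -490.0, 230.2]
tcp_rot: [-0.001, 0.981, -0.192, -0.0]
wrist_force: [-0.6, -1.0, -0.2]
finger_gap: 59.7
grip_force: 0.0
```

```bash
python3 go.py 604 -314.4 150 -112
```

```text
t 0.7 yawY -112.15 shift frac [ 0.4854 -1.1446  0.4026] turn frac -0.0017 ( -0.1 deg) gap 59.7 F [-0.6 -1.  -0.2] pos [ 427.8 -490.   230.2]
```

Request:
{"api": "apply_moves", "payload": {"motion": "0.1 -0.22 0 0 0.7;0.2 -0.45 0 0 0.7;0.3 -0.67 0 0 0.7;0.4 -0.9 0.2 0 0.7;0.485 -1 0.4 0 0.7;0.485 -1 0.4 0 0.7"}}

```text
t: 1.3
eef_pos: [591.1, -337.5, 144.9]
tcp_rot: [-0.003, 0.982, -0.189, -0.004]
wrist_force: [0.5, 1.2, -1.8]
finger_gap: 60.0
grip_force: 0.0
```

```bash
python3 go.py 604 -314.4 100 -112
```

```text
t 1.3 yawY -111.76 shift frac [ 0.0189 -0.1304  0.225 ] turn frac 0.0027 ( 0.2 deg) gap 60.0 F [ 0.5  1.2 -1.8] pos [ 591.1 -337.5  144.9]
```

Request:
{"api": "apply_moves", "payload": {"motion": "0.01 -0.065 0.1 0 0.7;0.015 -0.13 0.22 0 0.7;0.015 -0.13 0.22 0 0.7;0.015 -0.13 0.22 0 0.7"}}

```text
t: 1.7
eef_pos: [601.8, -321.9, 107.5]
tcp_rot: [0.0, 0.981, -0.192, -0.001]
wrist_force: [-0.5, -0.3, 0.7]
finger_gap: 59.5
grip_force: 0.0
```

Run:
```python
from h import *
from go import go
go(604,-314.4,62,-112)
a=[]
for n,c in(('top',(416,173)),('scene',(255,132))):
    p,K,T=cap(n); x,y=c; a.append(cv2.resize(p[y-32:y+32,x-32:x+32],None,fx=6,fy=6,interpolation=cv2.INTER_CUBIC)[:,:,::-1])
cv2.imwrite('pics/hov.png',np.clip(np.hstack(a)*1.5,0,255).astype(np.uint8))
```

```text
t 1.7 yawY -112.17 shift frac [-0.0038 -0.0387  0.2275] turn frac -0.0019 ( -0.2 deg) gap 59.5 F [-0.5 -0.3  0.7] pos [ 601.8 -321.9  107.5]
```

View pics/hov.png

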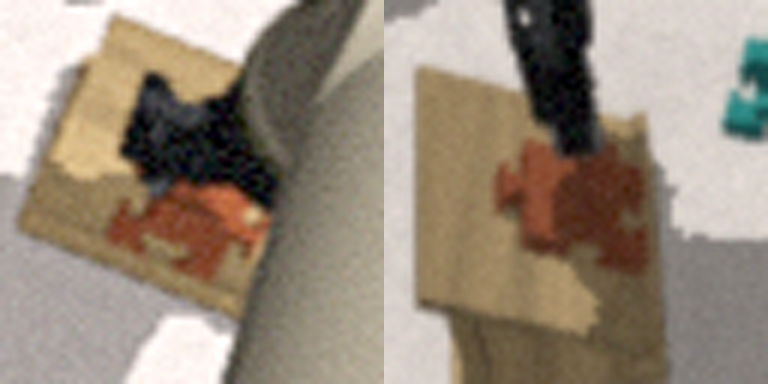

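The hover views show the gripper over tile A, with fingers on the tile's level axis. The arm hides part of the top view. Next I'll correct the remaining 8 mm and lower.

Request:
{"api": "apply_moves", "payload": {"motion": "0 -0.02 0.05 0 0.65;-0.003 -0.038 0.1 0 0.65;-0.003 -0.038 0.15 0 0.65;-0.003 -0.038 0.15 0 0.65;-0.003 -0.038 0.15 0 0.65"}}

```text
t: 2.3
eef_pos: [604.4, -313.8, 76.6]
tcp_rot: [-0.0, 0.981, -0.192, -0.001]
wrist_force: [-0.2, 0.9, 0.7]
finger_gap: 55.5
grip_force: 0.0
```

```bash
python3 go.py 604 -314.4 63 -112
```

```text
t 2.3 yawY -112.15 shift frac [-0.0007  0.0036  0.0682] turn frac -0.0017 ( -0.2 deg) gap 55.5 F [-0.2  0.9  0.7] pos [ 604.4 -313.8   76.6]
```

Request:
{"api": "apply_moves", "payload": {"motion": "0 0.003 0.03 0 0.65;0 0.003 0.06 0 0.65;0 0.003 0.064 0 0.6;0 0.003 0.064 0 0.5"}}

```text
t: 2.7
eef_pos: [604.4, -314.3, 64.1]
tcp_rot: [-0.0, 0.981, -0.192, -0.0]
wrist_force: [-0.8, 0.7, 0.0]
finger_gap: 43.1
grip_force: 0.0
```

Request:
{"api": "apply_moves", "payload": {"motion": "0 0 0 0 0.45;0 0 0 0 0.4;0 0 0 0 0.3;0 0 0 0 0.2;0 0 0 0 0.2;0 0 0 0 0.2", "newtons": 25}}

```text
t: 3.3
eef_pos: [604.9, -314.4, 65.0]
tcp_rot: [-0.0, 0.981, -0.192, 0.0]
wrist_force: [-0.6, 1.0, 4.8]
finger_gap: 33.2
grip_force: 25.3
```

Gap 33 mm matches the rib's 34 mm, so the grip is on the ends. Lifting.

Request:
{"api": "apply_moves", "payload": {"motion": "0 0 -0.1 0 0.1;0 0 -0.3 0 0.1;0 0 -0.5 0 0.1;0 0 -0.75 0 0.1;0 0 -0.75 0 0.1"}}

```text
t: 3.8
eef_pos: [607.6, -316.0, 223.1]
tcp_rot: [0.002, 0.981, -0.192, 0.006]
wrist_force: [0.1, -0.8, -0.3]
finger_gap: 33.0
grip_force: 25.2
```

```bash
python3 go.py 527 200 215 16.2
python3 - <<'E'
from h import *
p,K,T=cap('scene'); u,v=map(int,proj(K,T,(604,-314,205))); print(u,v)
v=max(v,50);u=max(u,60)
cv2.imwrite('pics/held.png',np.clip(cv2.resize(p[v-50:v+50,u-60:u+60],None,fx=5,fy=5,interpolation=cv2.INTER_CUBIC)[:,:,::-1]*1.4,0,255).astype(np.uint8))
E
```

```text
t 3.8 yawY -112.16 shift frac [-1.3467 -2.2376  0.0215] turn frac -1.4262 ( -128.4 deg) gap 33.0 F [ 0.1 -0.8 -0.3] pos [ 607.6 -316.   223.1]
249 92
```

View pics/held.png

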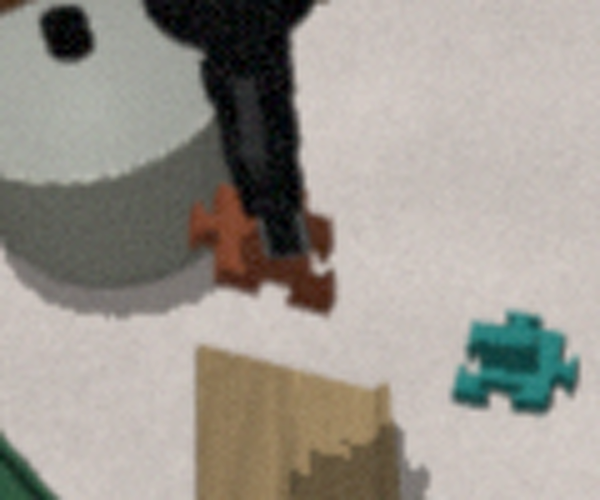

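Tile A hangs from the rib, still somewhat tilted: body around (270,250) in the crop, clear of the rest. I'll set it down on free bench near (530,75) so it levels itself, with the yaw already turned to 16°.

Request:
{"api": "apply_moves", "payload": {"motion": "-0.07 -0.1 0 -0.09 0.1;-0.14 -0.2 0 -0.18 0.1;-0.21 -0.31 0 -0.27 0.1;-0.28 -0.42 0 -0.36 0.1;-0.35 -0.52 0 -0.45 0.1;-0.42 -0.62 0 -0.54 0.1;-0.48 -0.72 0 -0.63 0.1;-0.54 -0.83 0 -0.72 0.1"}}

```text
t: 4.65
eef_pos: [566.0, -119.2, 212.6]
tcp_rot: [-0.001, 0.931, 0.366, -0.001]
wrist_force: [-0.2, 0.6, -1.6]
finger_gap: 33.0
grip_force: 25.2
```

```bash
python3 go.py 530 75 150 16.2
```

```text
t 4.65 yawY -47.04 shift frac [ 0.5309 -0.8327  0.314 ] turn frac -0.7026 ( -63.2 deg) gap 33.0 F [-0.2  0.6 -1.6] pos [ 566.  -119.2  212.6]
```

Request:
{"api": "apply_moves", "payload": {"motion": "0.07 -0.1 0 -0.09 0.1;0.14 -0.2 0 -0.18 0.1;0.21 -0.31 0 -0.27 0.1;0.28 -0.42 0 -0.36 0.1;0.35 -0.52 0 -0.45 0.1;0.42 -0.62 0.1 -0.54 0.1;0.48 -0.72 0.2 -0.63 0.1;0.53 -0.83 0.3 -0.7 0.1"}}

```text
t: 5.45
eef_pos: [531.6, 74.7, 152.3]
tcp_rot: [-0.001, 0.602, 0.799, -0.001]
wrist_force: [-0.9, -0.1, -2.4]
finger_gap: 33.4
grip_force: 25.2
```

```bash
python3 go.py 530 75 40 16.2
```

```text
t 5.45 yawY 15.98 shift frac [ 0.0034 -0.0064  0.5615] turn frac -0.0025 ( -0.2 deg) gap 33.4 F [-0.9 -0.1 -2.4] pos [531.6  74.7 152.3]
```

Request:
{"api": "apply_moves", "payload": {"motion": "0 0 0.2 0 0.1;0 0 0.4 0 0.1;0 0 0.54 0 0.1;0 0 0.57 0 0.1;0 0 0.59 0 0.1;0 0 0.61 0 0.1", "newtons": 20}}

```text
t: 6.05
eef_pos: [533.4, 74.4, 33.6]
tcp_rot: [0.0, 0.604, 0.797, 0.001]
wrist_force: [-11.0, 3.8, 25.3]
finger_gap: 32.9
grip_force: 28.0
```

Request:
{"api": "apply_moves", "payload": {"motion": "0 0 0.01 0 0.1;0 0 0.02 0 0.1;0 0 0.02 0 0.1"}}

```text
t: 6.35
eef_pos: [533.7, 76.0, 32.1]
tcp_rot: [0.001, 0.604, 0.797, 0.001]
wrist_force: [-10.0, 1.9, 20.7]
finger_gap: 33.3
grip_force: 28.1
```

It resists pivoting (20 N), so I'll ease up and release. It will settle flat from a few mm.

Request:
{"api": "apply_moves", "payload": {"motion": "0 0 -0.01 0 0.1;0 0 -0.015 0 0.1;0 0 -0.015 0 0.45;0 0 -0.015 0 0.55;0 0 -0.015 0 0.65;0 0 -0.015 0 0.65"}}

```text
t: 6.95
eef_pos: [532.7, 73.9, 31.4]
tcp_rot: [-0.0, 0.604, 0.797, 0.0]
wrist_force: [1.3, -0.1, -0.4]
finger_gap: 55.8
grip_force: 0.0
```

Request:
{"api": "apply_moves", "payload": {"motion": "0 0 -0.1 0 0.65;0 0 -0.25 0 0.65;0 0 -0.45 0 0.65;0 -0.25 -0.6 0 0.65;0 -0.5 -0.6 0 0.65;0 -0.75 -0.6 0 0.65;0 -1 -0.6 0 0.65;0 -1 -0.6 0 0.65"}}

```text
t: 7.75
eef_pos: [335.1, 18.3, 150.6]
tcp_rot: [-0.0, 0.605, 0.796, -0.002]
wrist_force: [0.2, 0.1, -0.8]
finger_gap: 55.4
grip_force: 0.0
```

Run:
```python
from h import *
a=[]
for n in('top','scene'):
    p,K,T=cap(n); np.savez(n+'1.npz',p=p,K=K,T=T)
    u,v=map(int,proj(K,T,(531,110,12))); a.append(cv2.resize(p[v-50:v+50,u-65:u+65],None,fx=3,fy=3,interpolation=cv2.INTER_CUBIC)[:,:,::-1]); print(u,v)
cv2.imwrite('pics/put1.png',np.clip(np.hstack(a)*1.5,0,255).astype(np.uint8))
```

```text
271 207
367 244
```

View pics/put1.png

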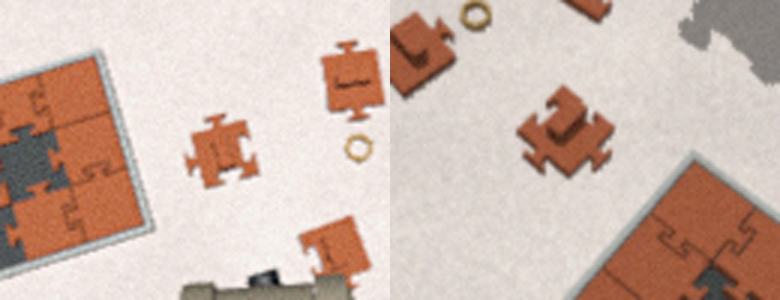

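Tile A now lies flat at (222,152) in the left crop. Its tabs point up and left, the same way round as gap A. Next I'll measure its extents, which span -28.75 to +40.75 on both axes, and the tray, in both views.

```bash
cat > ma.py <<'E'
from h import *
def comp(m,uv):
    n,l,st,c=cv2.connectedComponentsWithStats(m); d=np.linalg.norm(c-np.array(uv)*S,axis=1)+1e6*(st[:,4]<1500); return np.argwhere(l==np.argmin(d))[:,::-1]
def ext(K,T,px,z,yaw):
    h=cv2.convexHull(px.astype(np.int32))[:,0]/S+(.5/S-.5)
    w=np.array([onz(K,T,u,z) for u in h])@Rz(yaw); return w.min(0)[:2],w.max(0)[:2]
E
python3 - <<'E'
from ma import *
for n in('top','scene'):
    d=np.load(n+'1.npz'); p,K,T=d['p'],d['K'],d['T']; m=mask(p)
    px=comp(m,proj(K,T,(531,75,12)))
    for yaw in(12,14,16,18,20):
        lo,hi=ext(K,T,px,12,yaw); c=(lo+hi)/2-6; print(n,yaw,'size',np.round(hi-lo,1),'centre',np.round(Rz(yaw)[:2,:2]@c,1))
    # rib shaded? body moments of opened mask
    h=blob(m,proj(K,T,(531,75,12)),2.9,14); print(n,[np.round(q,1) for q in worldrect(K,T,h,12)])
E
python3 go.py 530 75 150 106.2
```

```text
top 12 size [68.  66.9] centre [528.5  83.4]
top 14 size [67.7 66.4] centre [528.7  83.7]
top 16 size [68.4 67.3] centre [528.6  83.3]
top 18 size [69.1 68.2] centre [528.4  82.8]
top 20 size [69.9 68.9] centre [528.3  82.2]
top [array([529.3,  88.9]), array([57.9, 49.4]), np.float64(5.8)]
scene 12 size [70.3 69.4] centre [533.7  84.2]
scene 14 size [69.4 68.5] centre [534.   84.6]
scene 16 size [70.3 69.3] centre [533.8  84.3]
scene 18 size [71.3 70. ] centre [533.6  84. ]
scene 20 size [72.3 70.9] centre [533.4  83.5]
scene [array([536.1,  88.3]), array([63.4, 62. ]), np.float64(14.4)]
t 7.85 yawY 15.57 shift frac [0.0124 0.9932 0.0104] turn frac -1.007 ( -90.6 deg) gap 55.1 F [0.3 0.3 0.8] pos [339.3  19.3 151.9]
```

Request:
{"api": "apply_moves", "payload": {"motion": "0 0.14 0 -0.095 0.5;0.01 0.28 0 -0.19 0.5;0.02 0.42 0 -0.285 0.5;0.03 0.56 0 -0.38 0.5;0.03 0.7 0 -0.475 0.5;0.04 0.85 0 -0.57 0.5;0.05 1 0 -0.665 0.5;0.05 1 0 -0.76 0.5"}}

```text
t: 8.65
eef_pos: [534.0, 86.0, 150.5]
tcp_rot: [0.0, 0.049, 0.999, 0.002]
wrist_force: [0.1, -0.2, -0.6]
finger_gap: 42.8
grip_force: 0.0
```

```bash
python3 go.py 531 84 60 104.5
```

```text
t 8.65 yawY 84.44 shift frac [ 0.0138 -0.0135  0.4525] turn frac -0.2229 ( -20.1 deg) gap 42.8 F [ 0.1 -0.2 -0.6] pos [534.   86.  150.5]
```

Request:
{"api": "apply_moves", "payload": {"motion": "0.01 -0.01 0.15 -0.09 0.5;0.014 -0.013 0.3 -0.18 0.5;0.014 -0.013 0.45 -0.22 0.5;0.014 -0.013 0.45 -0.22 0.5;0.014 -0.013 0.45 -0.22 0.5"}}

```text
t: 9.15
eef_pos: [527.6, 82.2, 61.4]
tcp_rot: [-0.0, -0.12, 0.993, 0.001]
wrist_force: [0.2, -1.2, 0.2]
finger_gap: 42.9
grip_force: 0.0
```

```bash
python3 go.py 531 84 17 104.5
```

```text
t 9.15 yawY 103.74 shift frac [-0.019   0.0042  0.2218] turn frac -0.0085 ( -0.8 deg) gap 42.9 F [ 0.2 -1.2  0.2] pos [527.6  82.2  61.4]
```

Request:
{"api": "apply_moves", "payload": {"motion": "-0.01 0.004 0.1 0 0.5;-0.017 0.004 0.18 0 0.5;-0.017 0.004 0.22 0 0.5;-0.017 0.004 0.22 0 0.5"}}

```text
t: 9.55
eef_pos: [529.6, 82.9, 16.9]
tcp_rot: [-0.001, -0.12, 0.993, 0.0]
wrist_force: [0.4, 0.7, 0.5]
finger_gap: 42.5
grip_force: 0.0
```

Request:
{"api": "apply_moves", "payload": {"motion": "0 0 0 0 0.4;0 0 0 0 0.3;0 0 0 0 0.2;0 0 0 0 0.1;0 0 0 0 0;0 0 0 0 0", "newtons": 25}}

```text
t: 10.15
eef_pos: [530.5, 83.0, 18.3]
tcp_rot: [0.001, -0.121, 0.993, -0.0]
wrist_force: [-1.6, -0.8, 6.9]
finger_gap: 13.7
grip_force: 26.0
```

```bash
python3 go.py 527 200 215 106.2
```

```text
t 10.15 yawY 103.84 shift frac [-0.124   0.5721 -0.9836] turn frac -0.0262 ( -2.4 deg) gap 13.7 F [-1.6 -0.8  6.9] pos [530.5  83.   18.3]
```

The width grip is good at 13.7 mm. I'll carry A over gap A and hover.

Request:
{"api": "apply_moves", "payload": {"motion": "0 0 -0.2 0 0;-0.03 0.15 -0.35 0 0;-0.08 0.4 -0.35 -0.026 0;-0.13 0.65 -0.35 -0.026 0;-0.187 0.9 -0.3 -0.026 0;-0.187 0.942 -0.2 -0.026 0;-0.187 0.942 -0.16 -0.026 0;-0.187 0.942 -0.16 -0.026 0"}}

```text
t: 10.95
eef_pos: [520.2, 273.5, 47.7]
tcp_rot: [-0.002, -0.141, 0.99, -0.001]
wrist_force: [0.7, -0.9, -0.8]
finger_gap: 13.2
grip_force: 25.0
```

```bash
python3 go.py 521.8 274.9 48 106.2
python3 - <<'E'
from h import *
a=[]
for n in('top','scene'):
    p,K,T=cap(n); np.savez(n+'2.npz',p=p,K=K,T=T)
    u,v=map(int,proj(K,T,(521,275,16))); a.append(cv2.resize(p[v-50:v+50,u-60:u+60],None,fx=3.3,fy=3.3,interpolation=cv2.INTER_CUBIC)[:,:,::-1]); print(u,v)
cv2.imwrite('pics/hovA.png',np.clip(np.hstack(a)*1.5,0,255).astype(np.uint8))
E
```

```text
t 10.95 yawY 106.2 shift frac [-0.0098  0.0045 -0.0016] turn frac 0.0001 ( 0.0 deg) gap 13.2 F [ 0.7 -0.9 -0.8] pos [520.2 273.5  47.7]
216 211
412 298
```

View pics/hovA.png

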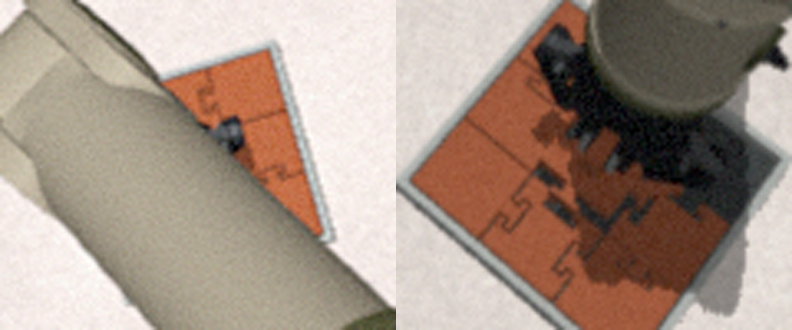

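Both views are largely hidden by the arm and gripper; only a scene-view corner of the tile shows, near (590,190) in the crop. I'll fit it by feel, descending in small steps and watching the force.

Request:
{"api": "apply_moves", "payload": {"motion": "-0.009 0.005 0 0 0;-0.009 0.005 0.03 0 0;-0.009 0.005 0.05 0 0;-0.009 0.005 0.06 0 0;-0.009 0.005 0.07 0 0"}}

```text
t: 11.55
eef_pos: [522.5, 276.1, 35.3]
tcp_rot: [-0.0, -0.141, 0.99, -0.0]
wrist_force: [0.3, 0.3, -0.4]
finger_gap: 13.4
grip_force: 25.1
```

Request:
{"api": "apply_moves", "payload": {"motion": "0 0 0.01 0 0;0 0 0.02 0 0;0 0 0.02 0 0"}}

```text
t: 11.85
eef_pos: [522.5, 276.2, 31.2]
tcp_rot: [-0.0, -0.141, 0.99, -0.0]
wrist_force: [-0.2, -0.9, -0.9]
finger_gap: 13.1
grip_force: 25.1
```

Request:
{"api": "apply_moves", "payload": {"motion": "0 0 0.01 0 0;0 0 0.015 0 0;0 0 0.02 0 0"}}

```text
t: 12.15
eef_pos: [522.7, 276.3, 27.5]
tcp_rot: [0.0, -0.141, 0.99, 0.0]
wrist_force: [-0.9, -0.2, -1.7]
finger_gap: 13.2
grip_force: 25.1
```

Request:
{"api": "apply_moves", "payload": {"motion": "0 0 0.01 0 0;0 0 0.015 0 0;0 0 0.015 0 0"}}

```text
t: 12.45
eef_pos: [522.5, 276.2, 24.3]
tcp_rot: [-0.0, -0.141, 0.99, -0.0]
wrist_force: [-0.0, -0.6, -1.3]
finger_gap: 13.5
grip_force: 25.1
```

It went in without contact. I'll lower about 1.5 mm more and release.

Request:
{"api": "apply_moves", "payload": {"motion": "0 0 0.005 0 0;0 0 0.009 0 0;0 0 0.009 0 0"}}

```text
t: 12.75
eef_pos: [522.6, 276.2, 22.6]
tcp_rot: [-0.0, -0.141, 0.99, 0.0]
wrist_force: [0.3, -0.1, -1.1]
finger_gap: 13.2
grip_force: 25.1
```

Request:
{"api": "apply_moves", "payload": {"motion": "0 0 0 0 0.2;0 0 0 0 0.4;0 0 0 0 0.5;0 0 0 0 0.5;0 0 -0.1 0 0.5;0 0 -0.3 0 0.5;0 0 -0.6 0 0.5;0 0 -0.6 0 0.5"}}

```text
t: 13.55
eef_pos: [524.9, 278.5, 149.0]
tcp_rot: [0.004, -0.141, 0.99, 0.002]
wrist_force: [0.9, 0.5, -0.2]
finger_gap: 42.3
grip_force: 0.0
```

```bash
python3 go.py 427 -24.5 145 -70
```

```text
t 13.55 yawY 106.22 shift frac [ 0.893  -1.318   0.0096] turn frac 1.958 ( 176.2 deg) gap 42.3 F [ 0.9  0.5 -0.2] pos [524.9 278.5 149. ]
```

A is released. For B I use the same extents method as for A, on the first pictures: x from -28.75 to +40.75, y ±28.75. I also check A's seating numerically.

Request:
{"api": "apply_moves", "payload": {"motion": "0.11 -0.16 0 0 0.5;0.22 -0.33 0 0 0.5;0.33 -0.5 0 0 0.5;0.44 -0.65 0 0 0.5;0.44 -0.65 0 0 0.5"}}

```text
t: 14.05
eef_pos: [473.6, 121.1, 142.2]
tcp_rot: [-0.001, -0.137, 0.991, -0.002]
wrist_force: [-0.6, 0.4, 0.4]
finger_gap: 43.0
grip_force: 0.0
```

Run:
```python
from ma import *
for n in('top','scene'):
    d=np.load(n+'0.npz'); p,K,T=d['p'],d['K'],d['T']; m=mask(p)
    px=comp(m,proj(K,T,(427,-25,12)))
    for yaw in(-156,-158,-160,-162):
        lo,hi=ext(K,T,px,12,yaw); c=(lo+hi)/2-np.array([6,0]); print(n,yaw,'size',np.round(hi-lo,1),'centre',np.round(Rz(yaw)[:2,:2]@c,1))
from go import go
go(427,-24.5,145,110)
```

```text
top -156 size [68.5 57.1] centre [428.7 -24.4]
top -158 size [67.7 55.6] centre [428.3 -24.5]
top -160 size [66.9 54.6] centre [427.9 -24.3]
top -162 size [67.1 55.8] centre [428.  -24.1]
scene -156 size [73.4 60.1] centre [434.  -23.1]
scene -158 size [72.5 58.9] centre [433.7 -23.3]
scene -160 size [71.7 57.8] centre [433.5 -23.4]
scene -162 size [71.8 58.5] centre [433.7 -23.4]
t 14.05 yawY 105.8 shift frac [ 0.4223 -0.6369 -0.0111] turn frac -0.0467 ( -4.2 deg) gap 43.0 F [-0.6  0.4  0.4] pos [473.6 121.1 142.2]
```

Request:
{"api": "apply_moves", "payload": {"motion": "0.1 -0.16 0 0 0.5;0.2 -0.32 0 -0.04 0.5;0.3 -0.48 0.1 -0.047 0.5;0.4 -0.63 0.2 -0.047 0.5;0.405 -0.635 0.4 -0.047 0.5;0.405 -0.635 0.4 -0.047 0.5;0.405 -0.635 0.4 -0.047 0.5"}}

```text
t: 14.75
eef_pos: [432.0, -16.5, 63.1]
tcp_rot: [-0.0, -0.178, 0.984, 0.001]
wrist_force: [0.1, 0.8, 1.0]
finger_gap: 42.8
grip_force: 0.0
```

```bash
python3 go.py 430.5 -24 18 110
```

```text
t 14.75 yawY 110.51 shift frac [ 0.02   -0.0328  0.2256] turn frac 0.0057 ( 0.5 deg) gap 42.8 F [0.1 0.8 1. ] pos [432.  -16.5  63.1]
```

Request:
{"api": "apply_moves", "payload": {"motion": "0.02 -0.032 0 0.005 0.5;0.02 -0.032 0.1 0.005 0.5;0.02 -0.032 0.2 0.005 0.5;0.02 -0.032 0.223 0.005 0.5;0.02 -0.032 0.223 0.005 0.5"}}

```text
t: 15.25
eef_pos: [431.0, -24.7, 18.8]
tcp_rot: [0.0, -0.174, 0.985, 0.0]
wrist_force: [0.5, -0.2, -0.0]
finger_gap: 42.7
grip_force: 0.0
```

```bash
python3 go.py 430.5 -24 18 110
```

```text
t 15.25 yawY 110.01 shift frac [0.001  0.0043 0.0041] turn frac 0.0002 ( 0.0 deg) gap 42.7 F [ 0.5 -0.2 -0. ] pos [431.  -24.7  18.8]
```

Request:
{"api": "apply_moves", "payload": {"motion": "0 0 0 0 0.4;0 0 0 0 0.3;0 0 0 0 0.2;0 0 0 0 0.1;0 0 0 0 0;0 0 0 0 0", "newtons": 25}}

```text
t: 15.85
eef_pos: [431.1, -25.1, 18.9]
tcp_rot: [0.001, -0.173, 0.985, -0.0]
wrist_force: [-1.5, 1.3, 7.2]
finger_gap: 13.4
grip_force: 26.0
```

Request:
{"api": "apply_moves", "payload": {"motion": "0 0 -0.2 0 0;0 0 -0.4 0 0;0 0 -0.55 0.09 0;0 0 -0.55 0.18 0;0.02 0.1 -0.55 0.27 0;0.02 0.2 -0.55 0.36 0;0.02 0.3 -0.55 0.45 0;0.02 0.4 -0.55 0.54 0"}}

```text
t: 16.65
eef_pos: [399.0, 49.4, 128.2]
tcp_rot: [0.0, 0.25, 0.968, -0.0]
wrist_force: [-0.5, 0.8, -0.6]
finger_gap: 13.2
grip_force: 25.0
```

```bash
python3 go.py 448 316 125 -73.8
```

```text
t 16.65 yawY 61.03 shift frac [0.4312 1.2849 0.0159] turn frac 1.4981 ( 134.8 deg) gap 13.2 F [-0.5  0.8 -0.6] pos [399.   49.4 128.2]
```

Request:
{"api": "apply_moves", "payload": {"motion": "0.05 0.1 0 0.09 0;0.1 0.2 0 0.18 0;0.15 0.3 0 0.28 0;0.2 0.43 0 0.37 0;0.24 0.55 0 0.47 0;0.28 0.67 0 0.56 0;0.3 0.78 0 0.65 0;0.32 0.9 0 0.75 0"}}

```text
t: 17.45
eef_pos: [429.5, 238.1, 128.1]
tcp_rot: [0.0, 0.742, 0.67, -0.0]
wrist_force: [-0.2, -0.3, -0.5]
finger_gap: 13.7
grip_force: 25.0
```

```bash
python3 go.py 448 316 100 -73.8
```

```text
t 17.45 yawY -5.81 shift frac [0.3968 0.0526 0.1401] turn frac 0.7555 ( 68.0 deg) gap 13.7 F [-0.2 -0.3 -0.5] pos [429.5 238.1 128.1]
```

Request:
{"api": "apply_moves", "payload": {"motion": "0.1 0.01 0 0.09 0;0.2 0.03 0 0.18 0;0.3 0.04 0 0.28 0;0.398 0.051 0 0.37 0;0.398 0.051 0 0.47 0;0.398 0.051 0 0.56 0;0.398 0.051 0.1 0.65 0;0.398 0.051 0.2 0.755 0"}}

```text
t: 18.25
eef_pos: [447.5, 315.9, 88.1]
tcp_rot: [-0.0, 0.989, 0.149, 0.001]
wrist_force: [-0.3, -0.2, -0.8]
finger_gap: 13.3
grip_force: 25.0
```

Request:
{"api": "apply_moves", "payload": {"motion": "0 0 0.1 0 0;0 0 0.2 0 0;0 0 0.2 0 0;0 0 0.2 0 0"}}

```text
t: 18.65
eef_pos: [447.0, 315.6, 48.3]
tcp_rot: [0.0, 0.988, 0.152, -0.0]
wrist_force: [0.7, -0.7, -0.4]
finger_gap: 13.5
grip_force: 25.0
```

```bash
python3 go.py 448.4 316.3 37 -73.8
```

```text
t 18.65 yawY -72.54 shift frac [ 0.0075 -0.0012  0.0566] turn frac 0.014 ( 1.3 deg) gap 13.5 F [ 0.7 -0.7 -0.4] pos [447.  315.6  48.3]
```

Request:
{"api": "apply_moves", "payload": {"motion": "0.007 -0.001 0 0.014 0;0.007 -0.001 0.03 0.014 0;0.007 -0.001 0.055 0.014 0;0.007 -0.001 0.065 0.014 0;0.007 -0.001 0.075 0.014 0;0.007 -0.001 0.075 0.014 0"}}

```text
t: 19.25
eef_pos: [448.3, 316.2, 32.8]
tcp_rot: [0.0, 0.99, 0.141, -0.0]
wrist_force: [0.4, -0.1, -1.4]
finger_gap: 13.1
grip_force: 25.0
```

Request:
{"api": "apply_moves", "payload": {"motion": "0 0 0.01 0 0;0 0 0.02 0 0;0 0 0.02 0 0"}}

```text
t: 19.55
eef_pos: [448.3, 316.2, 28.9]
tcp_rot: [0.0, 0.99, 0.141, -0.0]
wrist_force: [0.2, -0.4, -0.9]
finger_gap: 13.7
grip_force: 25.0
```

No contact so far (underside about 10 mm up, deck top 16). I'll keep lowering.

Request:
{"api": "apply_moves", "payload": {"motion": "0 0 0.01 0 0;0 0 0.02 0 0;0 0 0.025 0 0;0 0 0.025 0 0"}}

```text
t: 19.95
eef_pos: [448.4, 316.2, 23.9]
tcp_rot: [0.0, 0.99, 0.141, -0.0]
wrist_force: [0.3, 0.2, -0.6]
finger_gap: 13.5
grip_force: 25.0
```

Request:
{"api": "apply_moves", "payload": {"motion": "0 0 0.003 0 0;0 0 0.006 0 0;0 0 0.006 0 0"}}

```text
t: 20.25
eef_pos: [448.6, 316.3, 23.0]
tcp_rot: [-0.0, 0.99, 0.141, 0.0]
wrist_force: [0.5, 0.2, -1.0]
finger_gap: 13.3
grip_force: 25.1
```

Request:
{"api": "apply_moves", "payload": {"motion": "0 0 0 0 0.2;0 0 0 0 0.4;0 0 0 0 0.5;0 0 0 0 0.5;0 0 -0.1 0 0.5;0 0 -0.3 0 0.5;0 0 -0.5 0 0.5;0 0 -0.7 0 0.5"}}

```text
t: 21.05
eef_pos: [448.1, 316.2, 164.4]
tcp_rot: [-0.0, 0.99, 0.141, -0.0]
wrist_force: [0.6, 0.1, -0.2]
finger_gap: 42.7
grip_force: 0.0
```

Request:
{"api": "apply_moves", "payload": {"motion": "0 0.2 -0.1 0 0.5;0 0.4 -0.1 0 0.5;0 0.6 -0.1 0 0.5;0 0.8 -0.1 0 0.5;0 1 -0.1 0 0.5;0 1 -0.1 0 0.5;0 1 -0.1 0 0.5"}}

```text
t: 21.75
eef_pos: [504.5, 123.2, 182.9]
tcp_rot: [-0.0, 0.99, 0.139, 0.0]
wrist_force: [-0.4, -1.3, 0.5]
finger_gap: 42.5
grip_force: 0.0
```

Run:
```python
from h import *
a=[]
for n in('top','scene'):
    p,K,T=cap(n); np.savez(n+'3.npz',p=p,K=K,T=T)
    u,v=map(int,proj(K,T,(515,275,16))); w=50 if n=='top' else 70; a.append(cv2.resize(p[v-w:v+w,u-w:u+w],(395,395),interpolation=cv2.INTER_CUBIC)[:,:,::-1])
cv2.imwrite('pics/end.png',np.clip(np.hstack(a)*1.5,0,255).astype(np.uint8))
```

```text
(no output)
```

View pics/end.png

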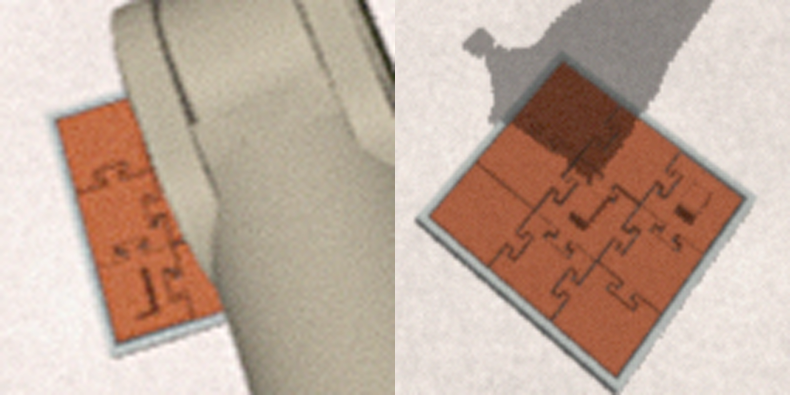

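The scene view shows both gaps filled: A with its rib near (595,205) and B with its rib near (690,205). Both sit interlocked, with no shadow step at their edges. The top view agrees for B, with its rib near (145,300); the arm hides most of A there. The gripper is clear, so I'm handing in.

```bash
python3 -c "
from workcell import env
print(env.hand_in())"
```

```text
the job is handed in; nothing more can be done
None
```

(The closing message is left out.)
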